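Unlock and open the waste chute in the tea platform

ROBOT

A 7-joint arm with a two-finger parallel gripper is mounted at the origin on the work surface. World frame = base frame: x ahead of the robot, y to its left, z up, the work surface at z = 0. Lengths are in m, angles in rad, forces in N, time in s.
With the tool pointing down it reaches from about 0.35 to 0.9 m from the base axis. Payload 8.1 kg.
Tool frame: the origin (TCP) lies at the very end of the fingers, on their centre line; the grasp point (between the pads) lies 19 mm behind it (arm.grasp_offset is the distance from the TCP to the grasp point, in m); z points along the fingers, y is the direction in which the jaws open and shut (so a half turn about z gives the same grasp; the last joint's range is limited). The gripper opens to 92 mm and grips with 3 to 60 N. Pads are 19 mm wide; open, the fingers measure 130 mm over their backs; the gripper's body (75 mm by 190 mm) begins 47 mm behind the grasp point.
Start: joints at [-0.103, 0.434, 0.025, 1.573, -0.012, 1.134, -0.075], TCP at [0.625, -0, 0.227] pointing down, gripper open.
Joint ranges: [-2.62, 2.62], [-0.44, 2.09], [-1.27, 1.32], [0.08, 2.57], [-1.32, 4.46], [0.12, 2], [-2.74, 2.74]. Speed limits (rad/s): [2.22, 2.22, 3.01, 3.01, 3.14, 3.14, 3.14].

INTERFACE

Orientations are given as a rotation vector (axis times angle).
In Python, from cell import arm, eyes, workorder gives the robot as it stands.
- The arm moves only by the shell command python3 -m inch 'ROWS' [FORCE]. ROWS is JSON, a list that holds one entry, the list of rows, each a list of 5 numbers: the closure, from 0 (fully open) to 1 (shut), then the shift along the tool's x, y, z in mm, then the turn about the tool's z in degrees. A call has 1 to 12 rows; each row shifts and turns the pose as measured when the row begins, along the tool's axes as they then stand; what a row does not reach is not made up. A row lasts 1/10 s, in which the tool goes at most 50 mm and 8.59 degrees, less where a joint would pass 70% of its speed; a pose out of reach is approached as far as the arm can. A call with a gripper value outside its range is refused whole. The fingers move at their own pace and stop on an object; FORCE is the grip in N (left out, the last holds). Time passes only in rows, so rows that do not move let the fingers close. It gives the time, the measured TCP pose, the force and the opening at its end, in the units of the state.
- arm.observe(): the state, without advancing time (a new reading comes with each control period).
- eyes.get_image(name): name is "scene" or "side" or "wrist"; returns a dict with "frame" (420x560x3 uint8, blue, green, red), "intrinsics" (3x3 intrinsics, pixels), "rvec" (rotation vector, rad) and "tvec" (3), from world to camera coordinates, as OpenCV has them; the wrist camera has in their place "T_tool_cam" (4x4, takes a point from camera to tool coordinates, whose origin is the TCP and whose axes are the flange's). Camera axes: x right, y down, z forward; pixel columns grow to the right and rows downward; lengths in m; the calibration is good to about 2 mm. The wrist camera is an equidistant fisheye: a pixel r from the principal point sees the ray r / f radians off the axis. A picture is of the moment at which its call begins: read the wrist's pose just before it. There is no depth.
- workorder.sign_off(): hands the job in, once; it reports no verdict.
The state is a dict: "clock": time; "joints": joint angles; "dq": joint speeds; "joint_efforts": joint torques, N m; "position": TCP position; "ee_rot": TCP orientation; "force": force on the tool from outside, world axes, zero at the start; "ft_torque": the same for the moment, N m; "width": opening from 0.0 (shut) to 1.0 (fully open).
Only numpy, scipy, OpenCV 4.12 (cv2) and the standard library are available. Lean on these libraries where they do the work, as an engineer would, in place of code of your own. Each camera call takes 0.05 s, during which the arm holds its last target.

TASK

Open the waste chute in the teak platform so that scraps can be swept down to the bin: with closed fingertips press the red spring button down through its slot in the metal cover, keep it down while you push the cover along over it, and push the cover on until it is fully open and the button has sprung up again in the cover's other slot. Only press and push: grip and lift nothing, and leave the saucers, the tea glass and the sugar tongs where they are.

Things in the scene. Friction and masses are not known exactly. Their poses are not given: they have to be found in the camera images.
- platform: Fixed teak platform, its top 50 mm above the counter. Origin on the counter surface; in its own frame the teak spans x -180..155, y -240..260 mm, z up; turned up to 0.4 rad. Let in flush is a grey metal cover over the waste chute (opening x -65..32, y -75..30 mm). The cover slides open along the platform's +y.
- chute_cover (a joint): Slide of the metal cover to the platform's +y, m: 0 shut, 0.121 open at its end stop; 2 to 6 N to slide. Shut it spans x -78..118, y -89..89 mm of the platform. 6 mm thick, top flush at 50 mm, captive in its track. Two slots, each 56 (x) by 38 mm (y), centres 120 mm apart along y. While the button stands up in a slot the cover is locked, with 3 mm of play.
- closed_slot (a point): Centre of the slot where the button stands when shut, at the cover's top face; moves with the cover (platform frame, shut: x 75, y 60, z 50 mm). Axes as the platform's. Fingertips in this slot can push the cover by the slot's +y edge. Below the cover, along the slots' path, runs a groove with its floor 28 mm above the counter.
- open_slot (a point): Centre of the cover's other slot, at the cover's top face; moves with the cover (platform frame, shut: x 75, y -60, z 50 mm). The button springs up in it when the cover is fully open.
- lock_button (a joint): How far the red button is pressed straight down, m: 0 up, 0.018 at its bottom stop. Spring: about 2 N at first, 4.2 N at 11 mm, 5.6 N at the bottom. Past 11 mm its top is below the cover's underside and the cover can slide over it; the cover then keeps it down until the other slot comes over it, at full opening.
- button_top (a point): Centre of the red button's flat top, 50 mm along the platform's x by 32 mm along its y; it stays at x 75, y 60 mm of the platform. Up, its top is 55 mm above the counter (5 mm above the cover's top); it moves only up and down.
- saucer_lower: Loose turquoise ceramic saucer, 124 mm across, 16 mm high, standing on the platform near its -y end; origin under its middle. Leave alone.
- saucer_upper: Second, equal saucer stacked in the lower one; origin under its middle. Leave alone.
- tea_glass: Loose clear tulip-shaped tea glass, 58 mm across the rim, 88 mm high, upright on the platform near its -x edge; origin under its middle. Leave alone.
- sugar_tongs: Loose steel sugar tongs, 120 mm long, 35 mm wide, 8 mm high, lying on the platform near its -x edge, along its y; origin under the middle. Leave alone.

How it is judged:
On the way, in this order (a step that is already met when the one before it is completed fails the run):
1. the fingers hold the button down below the cover while the cover is still shut (value of joint lock_button above 0.0112 m and value of joint chute_cover below 0.012 m and contact force between the fingers and lock_button above 1 N), for 0.05 s.
2. with the button kept down, the cover has been slid over it (value of joint lock_button above 0.01 m and value of joint chute_cover between 0.025 and 0.1 m), for 0.05 s.
At the end, for the whole second after the job is handed in: The cover is fully open (joint over 0.1155 of 0.121 m) and locked there by the button, which stands up in the other slot (less than 3 mm down); saucers, glass and tongs are within 15 mm of where they were, the glass upright; the robot is clear (value of joint chute_cover above 0.1155 m and value of joint lock_button below 0.003 m and distance of each of saucer_lower, saucer_upper, tea_glass, sugar_tongs from where it was at the start of the episode below 0.015 m and angle between tea_glass's own z axis and vertical below 0.1 rad); the robot touches nothing.
It fails at once if a saucer, the glass or the tongs is lifted, carried or pushed more than 20 mm (distance of any of saucer_lower, saucer_upper, tea_glass, sugar_tongs from where it was at the start of the episode above 0.02 m).
It fails at once if the tea glass is tipped (angle between tea_glass's own z axis and vertical above 0.35 rad).
It also fails if it takes over 38 s, if anything falls off the work surface, if the arm or the gripper's body presses on something with over 40 N, if the wrist force passes 120 N, or if a joint passes its speed limit or range.

## Working session

There is one attempt and no reset: what is moved stays moved. The work goes in short steps, Python scripts to look and compute and a shell command to move; the robot and the scene stay as the last step left them, time stands still between calls to the robot, and variables do not carry over. Pictures are saved under pics/ and viewed, and the job is handed in when it is done.

```bash
ls; mkdir -p pics
python3 - <<'E'
from cell import arm, eyes, workorder
import cv2
print(arm.observe())
for n in("scene","side","wrist"):
    d=eyes.get_image(n); cv2.imwrite(f"pics/{n}0.png",d["frame"])
    print(n,{k:v for k,v in d.items() if k!="frame"})
E
```

```text
pics
{'clock': 0.0, 'joints': array([-0.10258812,  0.43522545,  0.0249636 ,  1.57411315, -0.01158117,
        1.13396862, -0.07508684]), 'dq': array([ 0.00018788, -0.00103142,  0.0012639 , -0.00217665,  0.00139082,
       -0.00153554,  0.00027843]), 'joint_efforts': array([ 3.89017032e-04, -6.67853522e+01,  9.84863900e-01, -3.14464223e+01,
       -6.05165795e-02,  4.27553023e-02,  1.12382318e-04]), 'position': array([ 6.24489211e-01, -6.57433616e-05,  2.25937113e-01]), 'ee_rot': array([-2.22079583e+00, -2.22067987e+00,  1.90758627e-03]), 'force': array([-1.20451216,  0.2234189 ,  0.1322621 ]), 'ft_torque': array([0.05370222, 0.03579104, 0.00922126]), 'width': 0.995640995307004}
scene {'intrinsics': array([[452.56343294,   0.        , 282.8129435 ],
       [  0.        , 452.56343294, 210.66085189],
       [  0.        ,   0.        ,   1.        ]]), 'rvec': array([ 2.02942285,  0.62909765, -0.35329004]), 'tvec': array([-0.36308358, -0.11546671,  1.02010995])}
side {'intrinsics': array([[415.11478569,   0.        , 276.40907022],
       [  0.        , 415.11478569, 211.09492453],
       [  0.        ,   0.        ,   1.        ]]), 'rvec': array([ 0.61099222, -2.44532955,  1.4221435 ]), 'tvec': array([0.39276354, 0.21180665, 0.48447524])}
wrist {'intrinsics': array([[325.1922621 ,   0.        , 281.50823108],
       [  0.        , 325.1922621 , 211.68642343],
       [  0.        ,   0.        ,   1.        ]]), 'T_tool_cam': array([[-4.22306856e-04, -9.57913478e-01, -2.87056773e-01,
         7.77036662e-02],
       [ 9.99999910e-01, -3.94239316e-04, -1.55577810e-04,
        -8.12724950e-04],
       [ 3.58610152e-05, -2.87056813e-01,  9.57913558e-01,
        -1.58691048e-01],
       [ 0.00000000e+00,  0.00000000e+00,  0.00000000e+00,
         1.00000000e+00]])}
```

View pics/scene0.png

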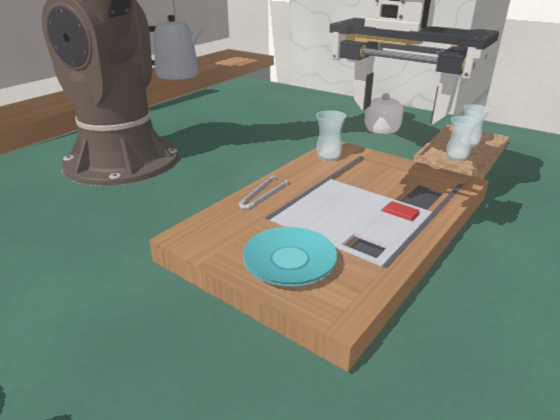

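View pics/side0.png

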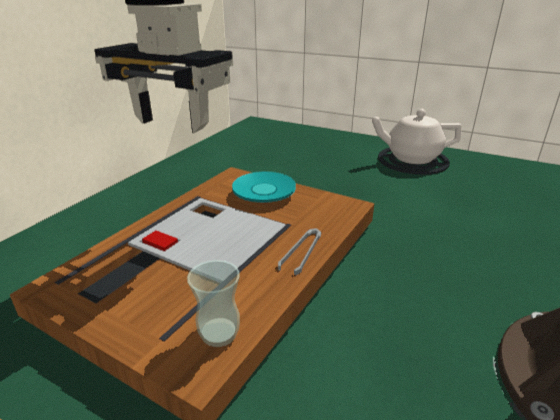

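View pics/wrist0.png

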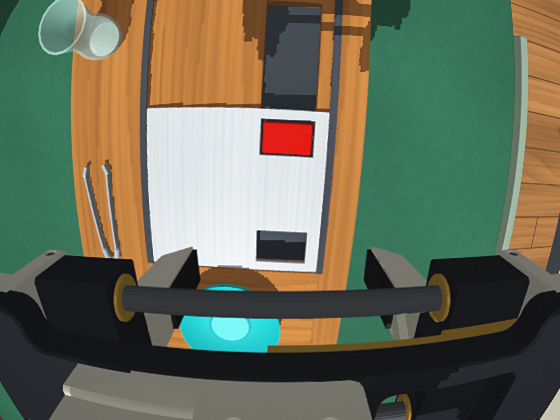

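The wrist view shows the red button at about (288,138), the open slot at (281,246) and the cover from about (147,107) to (323,272). The scene and side views confirm this layout. Next I enlarge crops for exact corners.

Run:
```python
import cv2
a=cv2.imread("pics/wrist0.png")[90:280,130:340]
cv2.imwrite("pics/w0c.png",cv2.resize(a,None,fx=3,fy=3,interpolation=cv2.INTER_CUBIC))
a=cv2.imread("pics/scene0.png")[170:270,260:460]
cv2.imwrite("pics/s0c.png",cv2.resize(a,None,fx=4,fy=4,interpolation=cv2.INTER_CUBIC))
```

```text
(no output)
```

View pics/w0c.png

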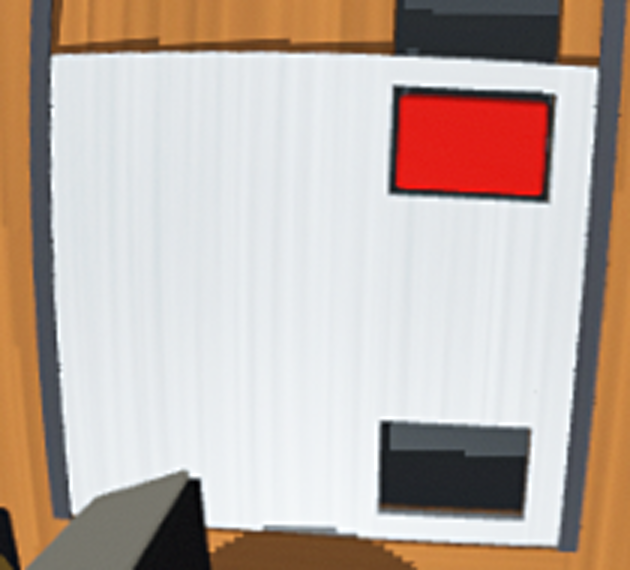

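View pics/s0c.png

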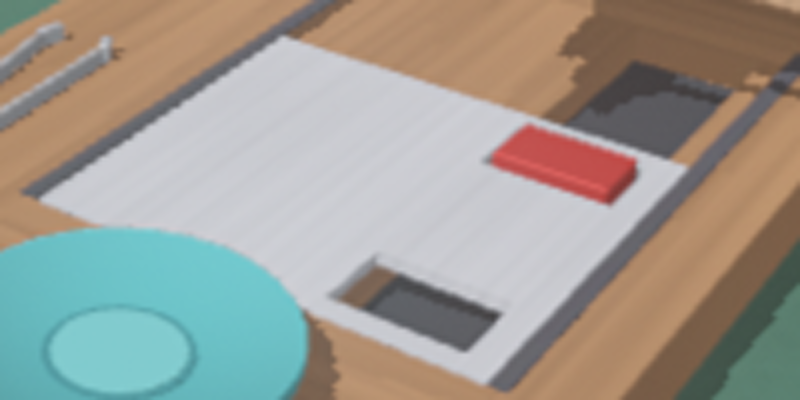

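```bash
cat > fit.py <<'E'
import numpy as np, cv2
from scipy.spatial.transform import Rotation as R
from scipy.optimize import least_squares
from cell import arm, eyes
st=arm.observe(); sc=eyes.get_image("scene"); wr=eyes.get_image("wrist")
Rt=R.from_rotvec(st["ee_rot"]); p=st["position"]
def pw(X):
    T=np.linalg.inv(wr["T_tool_cam"]); c=Rt.inv().apply(X-p)@T[:3,:3].T+T[:3,3]
    K=wr["intrinsics"]; rr=np.hypot(c[:,0],c[:,1]); th=np.arctan2(rr,c[:,2])
    return np.c_[K[0,2]+K[0,0]*th*c[:,0]/rr, K[1,2]+K[1,1]*th*c[:,1]/rr]
def ps(X): return cv2.projectPoints(X,sc["rvec"],sc["tvec"],sc["intrinsics"],None)[0][:,0]
def rect(x0,x1,y0,y1,z): return [[x0,y1,z],[x1,y1,z],[x1,y0,z],[x0,y0,z]]
C=rect(-78,118,-89,89,50);O=rect(47,103,-79,-41,50);S=rect(47,103,41,79,50);B=rect(50,100,44,76,55)
W=np.array(C[:3]+O+S+B)/1e3
wp=(np.array([[50,57],[597,68],[558,548],[381,421],[531,428],[524,519],[379,511],[392,87],[555,96],[549,202],[389,193],[399,92],[550,98],[546,198],[396,188]])+.5)/3-.5+[130,90]
S_=np.array(C+O+B[:2])/1e3
sp=(np.array([[285,37],[688,167],[490,384],[40,198],[378,256],[503,312],[466,351],[333,295],[528,125],[637,159]])+.5)/4-.5+[260,170]
def tf(q,X): c,s=np.cos(q[2]),np.sin(q[2]); return X@np.array([[c,s,0],[-s,c,0],[0,0,1]])+[q[0],q[1],0]
fw=lambda q:(pw(tf(q,W))-wp).ravel(); fs=lambda q:(ps(tf(q,S_))-sp).ravel()
for f in(fw,fs,lambda q:np.r_[fw(q),fs(q)]):
    r=least_squares(f,[.6,.1,0],loss="soft_l1"); print(r.x, np.sqrt(np.mean(f(r.x)**2)), np.abs(f(r.x)).max())
q=r.x
print("button",tf(q,np.array([[.075,.06,.055]])),"TCP",p,"clock",st["clock"])
E
python3 fit.py
```

```text
[ 5.51047029e-01  3.67067942e-04 -5.22022513e-02] 0.6951882910382389 1.7234811858369312
[ 0.55259276  0.00083026 -0.05666878] 1.1760613407287788 2.9798240915378074
[ 5.51308439e-01  3.80628306e-04 -5.14027540e-02] 0.9835334733394479 2.7329451175860413
button [[0.62929218 0.05644787 0.055     ]] TCP [ 6.24632467e-01 -1.82218135e-05  2.26177900e-01] clock 0.15
```

The fits from the two cameras agree to about 2 mm and 0.005 rad. They put the platform at (0.551, 0.000) with yaw -0.051. I'll close the fingers and move above the button.

```bash
python3 -m inch '[[[1,0,0,0,3],[1,20,1,20,0],[1,20,1,30,0],[1,14,0,30,0],[1,0,0,30,0],[1,0,0,20,0],[1,0,0,0,0],[1,0,0,0,0]]]' 30
cat > rep.py <<'E'
import numpy as np
from scipy.spatial.transform import Rotation as R
from cell import arm
q=[.5513,.0004,-.0514]
s=arm.observe(); d=s["position"][:2]-q[:2]; c,n=np.cos(q[2]),np.sin(q[2])
T=R.from_rotvec(s["ee_rot"]).as_matrix()
print("t",round(s["clock"],2),"plat mm x %.1f y %.1f z %.1f"%(1e3*(c*d[0]+n*d[1]),1e3*(-n*d[0]+c*d[1]),1e3*s["position"][2]),"F",s["force"].round(1),"w",round(float(s["width"]),3),"toolx yaw rel plat y deg",round(float(np.degrees(np.arctan2(T[1,0],T[0,0])-q[2]))-90,2),"tool z",T[:,2].round(3))
E
python3 rep.py
```

```text
clock: 1.05
position: [0.631, 0.0554, 0.093]
ee_rot: [2.282, 2.158, 0.002]
force: [0.6, -0.4, 0.5]
width: 0.354
t 1.05 plat mm x 76.7 y 59.0 z 93.0 F [ 0.6 -0.4  0.5] w 0.354 toolx yaw rel plat y deg -0.25 tool z [ 0.002  0.    -1.   ]
```

Not fully closed yet. I'll shift slightly while it closes, then look.

```bash
python3 -m inch '[[[1,-2,-2,15,0],[1,0,0,0,0],[1,0,0,0,0],[1,0,0,0,0],[1,0,0,0,0],[1,0,0,0,0]]]' >/dev/null
python3 rep.py
python3 - <<'E'
from cell import eyes
import cv2,numpy as np
a=eyes.get_image("wrist")["frame"];b=eyes.get_image("side")["frame"]
cv2.imwrite("pics/w1.png",a)
cv2.imwrite("pics/s1.png",cv2.resize(b[130:320,40:320],None,fx=2.7,fy=2.7,interpolation=cv2.INTER_CUBIC))
E
```

```text
t 1.65 plat mm x 79.1 y 57.1 z 85.2 F [ 0.1  0.4 -0.6] w 0.005 toolx yaw rel plat y deg -0.32 tool z [ 0.011  0.001 -1.   ]
```

View pics/w1.png

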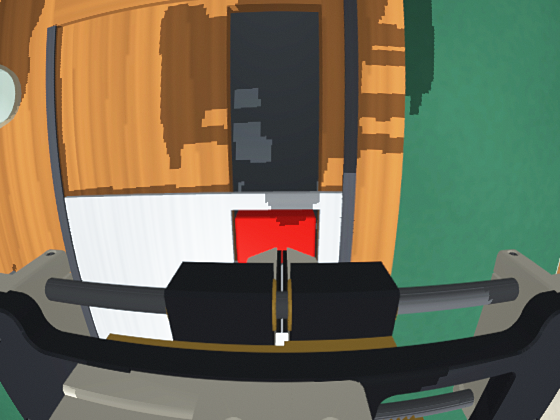

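View pics/s1.png

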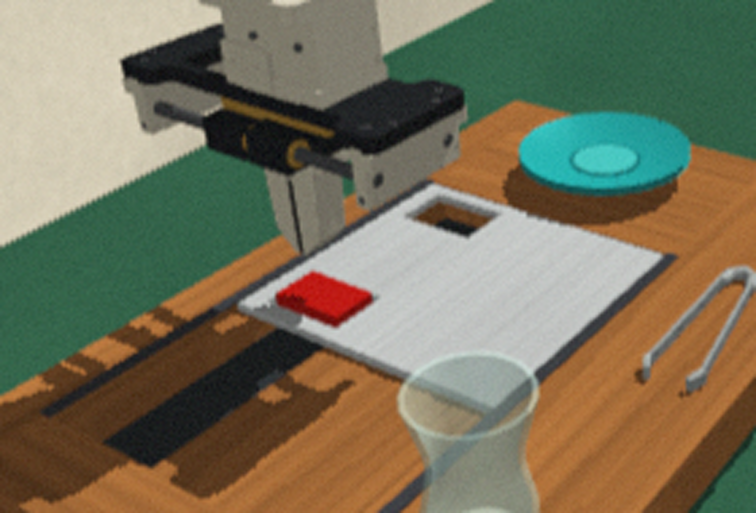

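The wrist view shows the fingers closed over the red button, around (276,235), with the saucer, tongs and glass clear. The x shift came out unexpected, so I'll re-check the settled pose.

```bash
for i in 1 2 3; do python3 rep.py; done; python3 -m inch '[[[1,0,-3,5,0],[1,0,0,0,0]]]' >/dev/null; python3 rep.py;  python3 -m inch '[[[1,0,0,0,0]]]' >/dev/null; python3 rep.py
```

```text
t 1.75 plat mm x 78.9 y 57.1 z 84.9 F [-0.7 -0.3  0.2] w 0.006 toolx yaw rel plat y deg -0.32 tool z [ 0.011  0.001 -1.   ]
t 1.75 plat mm x 78.9 y 57.1 z 84.9 F [-0.7 -0.3  0.2] w 0.006 toolx yaw rel plat y deg -0.32 tool z [ 0.011  0.001 -1.   ]
t 1.75 plat mm x 78.9 y 57.1 z 84.9 F [-0.7 -0.3  0.2] w 0.006 toolx yaw rel plat y deg -0.32 tool z [ 0.011  0.001 -1.   ]
t 1.95 plat mm x 75.7 y 57.2 z 79.6 F [-1.  -0.7  0.3] w 0.005 toolx yaw rel plat y deg -0.31 tool z [ 0.011  0.001 -1.   ]
t 2.05 plat mm x 75.5 y 57.2 z 79.4 F [1.2 0.1 0.8] w 0.002 toolx yaw rel plat y deg -0.31 tool z [ 0.011  0.001 -1.   ]
```

```bash
python3 -m inch '[[[1,0,0,10,0],[1,0,0,8,0],[1,0,0,4,0],[1,0,0,0,0]]]' >/dev/null; python3 rep.py;  python3 -m inch '[[[1,0,0,4,0],[1,0,0,4,0],[1,0,0,0,0]]]' >/dev/null; python3 rep.py
```

```text
t 2.45 plat mm x 75.6 y 57.2 z 54.8 F [-0.1 -0.4  2.5] w 0.004 toolx yaw rel plat y deg -0.31 tool z [ 0.01   0.001 -1.   ]
t 2.75 plat mm x 75.9 y 57.2 z 46.6 F [-0.4 -0.2  3.2] w 0.006 toolx yaw rel plat y deg -0.31 tool z [ 0.01   0.001 -1.   ]
```

The force of 3.2 N at about 8 mm down fits the spring. Pressing on to about 15 mm.

```bash
python3 -m inch '[[[1,0,0,4,0],[1,0,0,3,0],[1,0,0,0,0],[1,0,0,0,0]]]' >/dev/null; python3 rep.py
python3 - <<'E'
from cell import eyes
import cv2
b=eyes.get_image("scene")["frame"]
cv2.imwrite("pics/s2.png",cv2.resize(b[130:290,280:500],None,fx=3.4,fy=3.4,interpolation=cv2.INTER_CUBIC))
E
```

```text
t 3.15 plat mm x 76.1 y 57.3 z 39.8 F [-1.3 -0.3  5.2] w 0.002 toolx yaw rel plat y deg -0.31 tool z [ 0.011  0.001 -1.   ]
```

View pics/s2.png

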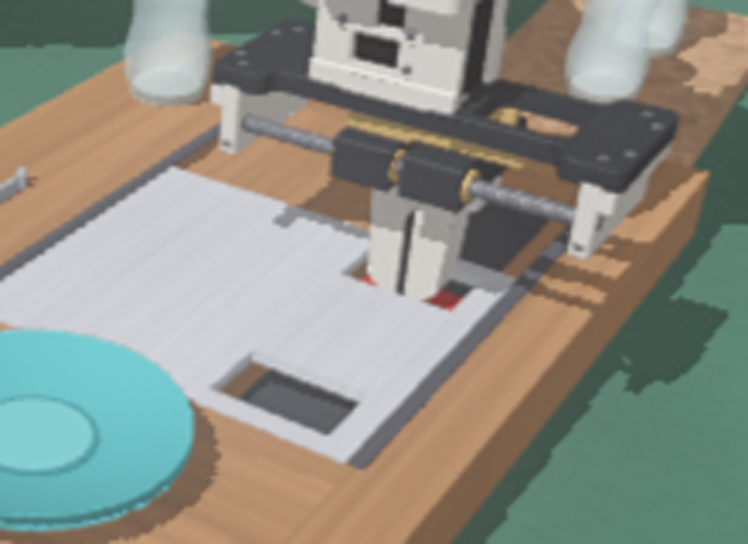

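The fingers are in the slot with the red button below the cover, visible at (445,300) in the crop. The cover hasn't moved. Next I push along +y.

```bash
python3 -m inch '[[[1,4,0,0,0],[1,4,0,0,0],[1,4,0,0,0],[1,4,0,0,0]]]' >/dev/null; python3 rep.py;  python3 -m inch '[[[1,5,0,0,0],[1,5,0,0,0],[1,5,0,0,0]]]' >/dev/null; python3 rep.py
```

```text
t 3.6 plat mm x 77.3 y 70.7 z 40.4 F [-1.2 -4.6  4.8] w 0.004 toolx yaw rel plat y deg -0.49 tool z [ 0.012 -0.002 -1.   ]
t 3.9 plat mm x 77.3 y 84.5 z 40.4 F [-1.8 -5.   4.2] w 0.002 toolx yaw rel plat y deg -0.57 tool z [ 0.012 -0.005 -1.   ]
```

```bash
python3 -m inch '[[[1,6,-1,0,0],[1,6,0,0,0],[1,6,0,0,0],[1,6,0,0,0]]]' >/dev/null; python3 rep.py;  python3 - <<'E'
from cell import eyes
import cv2
b=eyes.get_image("scene")["frame"]
cv2.imwrite("pics/s3.png",cv2.resize(b[130:290,280:500],None,fx=3.4,fy=3.4,interpolation=cv2.INTER_CUBIC))
E
```

```text
t 4.3 plat mm x 76.7 y 109.6 z 39.7 F [ 0.7 -4.1  2.4] w 0.004 toolx yaw rel plat y deg -0.6 tool z [ 0.012 -0.006 -1.   ]
```

View pics/s3.png

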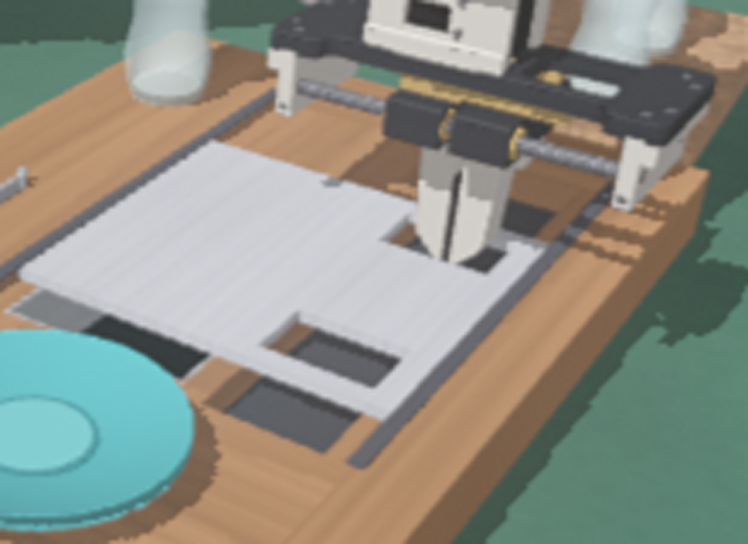

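The cover has slid about 40 mm and the button is hidden under it. The fingers are still in the slot at (450,262). I'll keep pushing.

```bash
python3 -m inch '[[[1,8,0,0,0],[1,8,0,0,0],[1,8,0,0,0],[1,8,0,0,0],[1,8,0,0,0],[1,8,0,0,0]]]' >/dev/null; python3 rep.py;  python3 -m inch '[[[1,6,0,0,0],[1,6,0,0,0],[1,4,0,0,0]]]' >/dev/null; python3 rep.py
```

```text
t 4.95 plat mm x 76.5 y 161.1 z 39.0 F [ 0.3 -3.9  2.6] w 0.003 toolx yaw rel plat y deg -0.59 tool z [ 0.01  -0.006 -1.   ]
t 5.25 plat mm x 76.5 y 179.7 z 38.8 F [ 0.2 -3.8  2.5] w 0.003 toolx yaw rel plat y deg -0.52 tool z [ 0.01  -0.006 -1.   ]
```

```bash
python3 -m inch '[[[1,4,0,0,0],[1,4,0,0,0],[1,3,0,0,0]]]' >/dev/null; python3 rep.py;  python3 -m inch '[[[1,3,0,0,0],[1,3,0,0,0]]]' >/dev/null; python3 rep.py;python3 - <<'E'
from cell import eyes
import cv2
b=eyes.get_image("scene")["frame"]
cv2.imwrite("pics/s4.png",cv2.resize(b[130:290,280:500],None,fx=3.4,fy=3.4,interpolation=cv2.INTER_CUBIC))
E
```

```text
t 5.55 plat mm x 76.5 y 189.1 z 38.6 F [ -2.1 -17.3   9.5] w 0.005 toolx yaw rel plat y deg -0.59 tool z [ 0.009 -0.009 -1.   ]
t 5.75 plat mm x 76.4 y 188.9 z 38.6 F [-1.7 -9.7  7. ] w 0.004 toolx yaw rel plat y deg -0.83 tool z [ 0.006 -0.017 -1.   ]
```

View pics/s4.png

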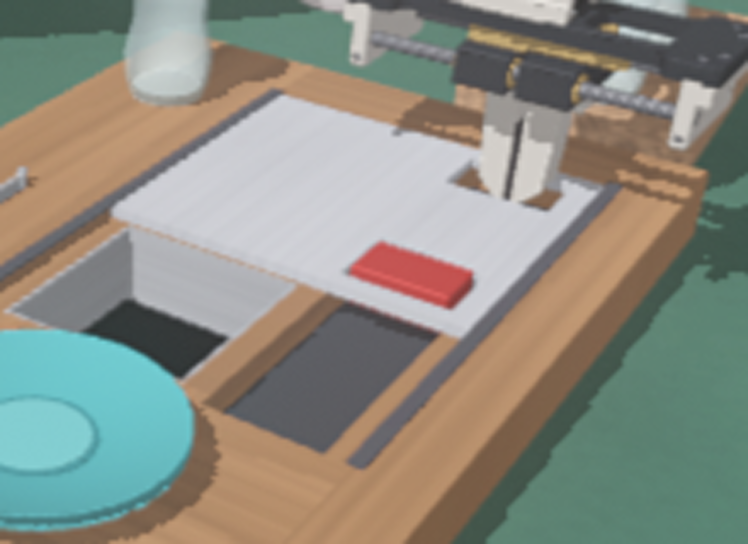

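The button has sprung up in the other slot at (412,272), the cover is at its stop and the chute is open. I'll back off from the edge and lift straight out.

```bash
python3 -m inch '[[[1,-4,0,0,0],[1,-3,0,0,0],[1,0,0,0,0]]]' >/dev/null; python3 rep.py;  python3 -m inch '[[[1,0,0,-5,0],[1,0,0,-10,0],[1,0,0,-20,0],[1,0,0,-30,0],[1,0,0,-30,0],[1,0,0,-20,0],[1,0,0,0,0],[1,0,0,0,0]]]' >/dev/null; python3 rep.py;python3 - <<'E'
from cell import eyes
import cv2
for n in("scene","side"): cv2.imwrite(f"pics/{n}5.png",eyes.get_image(n)["frame"])
E
```

```text
t 6.1 plat mm x 75.5 y 183.3 z 38.3 F [-0.9 -0.1 -0. ] w 0.002 toolx yaw rel plat y deg -0.8 tool z [ 0.005 -0.015 -1.   ]
t 6.9 plat mm x 73.7 y 189.9 z 161.8 F [ 0.  -0.3 -0.4] w 0.008 toolx yaw rel plat y deg -0.54 tool z [ 0.006 -0.01  -1.   ]
```

View pics/scene5.png

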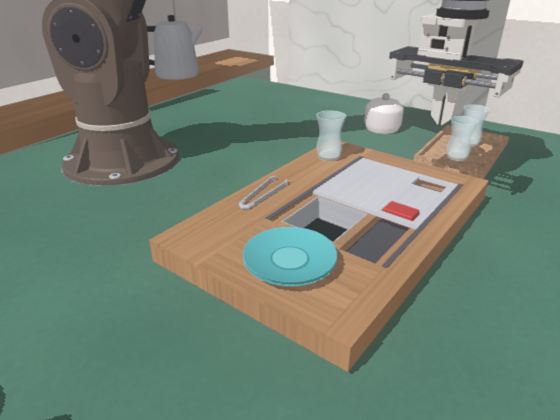

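View pics/side5.png

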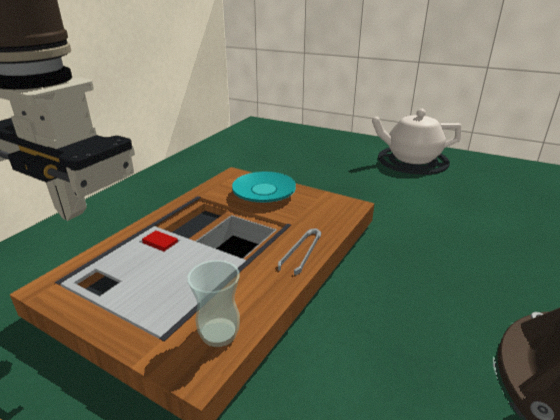

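Both views show the chute open and the button up in the other slot (scene (401,211), side (160,240)). The saucers, glass and tongs are at their old pixels and the arm is clear. Handing in.

```bash
python3 -m inch '[[[1,0,0,0,0],[1,0,0,0,0],[1,0,0,0,0]]]'
python3 - <<'E'
from cell import workorder
print(workorder.sign_off())
E
```

```text
clock: 7.3
position: [0.6331, 0.1856, 0.1582]
ee_rot: [2.281, 2.146, -0.012]
force: [-0.2, 0.4, -0.4]
width: 0.003
the job is handed in; nothing more can be done
None
```

The waste chute is open, and I handed the job in at about 7.3 s of the 38 s allowed; sign-off gives no verdict.

- **What I did:** With closed fingertips I pressed the red button about 15 mm down through its slot. I then pushed the cover over it by the slot's +y edge to the end stop, where the push force rose to about 17 N. After that I backed off and lifted the fingers clear.
- **Last checks:**
  - **Button and cover:** the scene and side pictures show the button standing up in the other slot and the cover open. I had no direct reading of how far the cover slid. The finger position puts it at about 0.119 m, and the button's lock play allows 0.117 to 0.121 m.
  - **Other items:** by eye, the saucers, glass and tongs look unmoved, with the glass upright.
  - **Arm:** it is about 110 mm above the platform and touching nothing, with the force reading near 0 N.
- **What disagreed:** the scene and wrist camera fits of the platform differed by about 1.6 mm and 0.005 rad. One early shift landed about 4 mm off sideways and I corrected it before pressing.

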